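Clamp the salt shaker in the one-hand clamp board

ROBOT

A 6-joint arm with a two-finger parallel gripper is mounted at the origin on a cart in front of the work surface, level with it; the furniture and walls round the work are solid. World frame = base frame: x ahead of the robot, y to its left, z up, the work surface at z = 0. Lengths are in mm, angles in rad, forces in N, time in s.
With the tool pointing down it reaches from about 350 to 975 mm from the base axis. Payload 7.1 kg.
Tool frame: the origin (TCP) lies on the mounting face of the last link; the fingertips stand 182 mm ahead of it and the grasp point (between the pads) lies 163 mm ahead of it (manip.tcp_to_tips is the distance from the TCP to the fingertips, in mm); z points along the fingers, y is the line along which they close (so a half turn about z gives the same grasp; the last joint's range is limited). The gripper opens to 88 mm and grips with 3 to 60 N. Pads are 20 mm wide; open, the fingers measure 115 mm over their backs; the gripper's body (75 mm by 178 mm) begins 61 mm behind the grasp point.
Start: joints at [1.14, 0.423, 1.63, -0, 1.089, -0.019], TCP at [250.13, 572.749, 404.675] pointing down, gripper open.
Joint ranges: [-3, 3], [-0.9, 2.11], [0.09, 2.58], [-1.31, 4.45], [0.11, 2.69], [-2.54, 2.54]. Speed limits (rad/s): [2.39, 2.39, 3.01, 3.14, 3.14, 3.14].

INTERFACE

Orientations are given as a 3x3 rotation matrix whose columns are the frame's x, y, z axes.
In Python, from workcell import manip gives the robot as it stands. The module is installed in compiled form; this text tells all that it offers.
- The arm moves only by the shell command python3 -m inch 'ROWS'. ROWS is JSON, a list of rows, each a list of 7 numbers: the shift along the tool's x, y, z in m, then the turn, a rotation vector about the tool's x, y, z in rad, then the closure, from -1 (fully open) to 1 (shut), so that 0 is half open. A call has 1 to 8 rows; each row is the pose to reach, as a shift and turn from the pose commanded when the call began, along the tool's axes at that moment; what a row does not reach only later rows make up. A row lasts 1/8 s, in which the tool goes at most 62.5 mm and 10.7 degrees, less where a joint would pass 70% of its speed; a pose out of reach is approached as far as the arm can. A call with a gripper value outside its range is refused whole. The fingers move at their own pace and stop on an object; the grip force is fixed at half the most. Time passes only in rows, so rows that repeat a pose let the fingers close. It gives the time, the measured TCP pose, the force, the opening and the grip force at its end, in the units of the state.
- manip.read_state(): the state, without advancing time (a new reading comes with each control period).
- manip.grab_frame(name): name is "scene" or "top" or "wrist"; returns a dict with "pixels" (480x640x3 uint8, red, green, blue), "z_map" (480x640 float32, mm along the optical axis (not along the pixel's ray), 0 where there is no reading), "camera_matrix" (3x3 intrinsics, pixels), "cam_to_world" (4x4, takes a point from camera to world coordinates); the wrist camera has in their place "T_tool_cam" (4x4, takes a point from camera to tool coordinates, whose origin is the TCP and whose axes are the flange's). Camera axes: x right, y up, looking along -z (the intrinsics and any distortion apply to the point x, -y, -z); pixel columns grow to the right and rows downward; lengths in mm; the calibration is good to about 2 mm. A picture is of the moment at which its call begins: read the wrist's pose just before it.
- manip.sign_off(): hands the job in; it is judged then, once.
The state is a dict: "t": time; "qpos": joint angles; "qd": joint speeds; "joint_efforts": joint torques, N m; "position": TCP position; "tcp_rot": TCP orientation; "wrist_force": force on the tool from outside, world axes, zero at the start; "wrist_torque": the same for the moment, N m; "width": finger opening in mm; "finger_force": force on a finger pad.
Only numpy, scipy, OpenCV 4.12 (cv2) and the standard library are available. Lean on these libraries where they do the work, as an engineer would, in place of code of your own. Each camera call takes 0.05 s, during which the arm holds its last target. There are 200 camera calls.

TASK

Stand the salt shaker upright on the clamp board between the two jaws and let go of it; then squeeze the trigger against the palm grip again and again until the sliding jaw holds the shaker firmly in the V of the fixed jaw, ready for its cap to be unscrewed one-handed. Move the jaw by the trigger only, do not crush the shaker (a grip of 8 N that stays once the trigger is let go is enough, and it must never feel more than 22 N), disturb nothing else, and let go at the end.

Things in the scene. Friction and masses are not known exactly. Their poses are not given: they have to be found in the camera images.
- salt_shaker: the salt shaker: straight body 44 mm in diameter and 74 mm high, domed cap 34 mm wide above it, 90 mm high overall, 0.1 kg. Origin: centre of its underside, z up. Stands on the worktop left or right of the clamp board (the spice jar has the other place). A pad force of 8 N or more is firm, over 22 N crushes it. Held 60 to 70 mm above its underside, the fingers stay clear of the jaws
- clamp: the clamp board, fixed to the worktop: wooden board 310 x 120 mm, its top 14 mm above the worktop, fixed jaw at one end, grey ratchet housing in the middle, squeeze handle at the other end. Origin: centre of the board, at worktop height. x axis: along the board from the handle to the fixed jaw, the way the sliding jaw closes; z up
- v_seat (a point): point on the board's top where the shaker's axis stands when seated in the fixed jaw: x = +81 mm, y = 0 of the clamp, 14 mm above the worktop. The fixed jaw is an upright V open to the sliding jaw, faces 25 degrees off square, apex 24 mm beyond this point, arm ends 12 mm beyond it and 27 mm to each side, 56 mm high. Fingers have room on both y sides of the shaker
- jaw: the sliding jaw: grey upright block 44 mm wide, 54 mm high above the board, on a toothed steel bar that runs through the housing; slides along the clamp's x. Origin: at worktop height, 35 mm behind the pad's face. Moved by the trigger only; the robot must not push it. Pawls keep it from sliding back, in clicks of 0.75 mm
- pad: the pressure pad on the front of the sliding jaw: rubber plate 42 mm wide, 4 to 54 mm above the board, on springs of about 6 N per mm (7.5 mm of travel), so the grip force grows as the jaw is driven on. Origin: at worktop height, 7 mm behind its face. The robot must not push it
- pad_face (a point): middle of the pad's front face, 29 mm above the board. It meets a seated shaker when at x = +59 mm in the clamp's frame; at the start it stands 14 to 38 mm short of that
- handle_mid (a point): midway between palm grip and trigger, 76 mm above the worktop, at x = -120 mm, y = 0 of the clamp at rest. Along the clamp's y: palm grip (black, 30 mm wide, outer face at +30 mm), trigger (steel, 22 mm wide, outer face at -30 mm): 60 mm over both when open, 45 mm fully squeezed. Both reach from 50 to 106 mm above the worktop; below are slide and rails
- palm_grip: the palm grip with its slide. Origin: at worktop height below point handle_mid. It floats: it carries the trigger and slides freely up to 10 mm either way along the clamp's y, so that a pinch of grip and trigger centres itself and the two pinching forces are equal
- trigger (a joint): travel of the trigger to the palm grip, m: 0 open, 0.015 fully squeezed. Springs back by itself (1.5 to 3.5 N) when the fingers open past 60 mm. Drives the jaw 1:1 after 0 to 3 mm of lost motion. Pinch force = grip on the shaker + about 6 N; on release the grip falls by 4 to 7 N as the pawls take over. A full squeeze once the pad has met the shaker can crush it: stop by feel
- spice_jar: spice jar with a lid, 45 mm in diameter, 106 mm high, standing where the shaker might have stood; a bystander. Origin: centre of its underside
- mug: mug behind the clamp board, a bystander. Origin: centre of its underside
- onion: onion behind the clamp board, a bystander. Origin: its underside
- kitchen_timer: kitchen timer behind the clamp board, a bystander. Origin: its underside

How it is judged:
By the outcome, as a careful person would: the job done as asked, in the order asked, and still so for the second after the job is handed in, with the robot touching nothing.
It also fails if it takes over 72 s, if anything falls off the work surface, if the arm or the gripper's body presses on something with over 40 N, if the wrist force passes 120 N, or if a joint passes its speed limit or range.

## Working session

There is one attempt and no reset: what is moved stays moved. The work goes in short steps, Python scripts to look and compute and a shell command to move; the robot and the scene stay as the last step left them, time stands still between calls to the robot, and variables do not carry over. Pictures are saved under pics/ and viewed, at most 10 in all, crops included, and the job is handed in when it is done.

```bash
mkdir -p pics; cat > h.py <<'E'
import numpy as np,cv2
from workcell import manip
def pts(f,T=None):
    K=f["camera_matrix"];z=f["z_map"];v,u=np.mgrid[0:480,0:640]
    T=f["cam_to_world"] if T is None else T
    x=(u-K[0,2])/K[0,0]*z;y=(v-K[1,2])/K[1,1]*z
    P=np.stack([x,-y,-z,np.ones_like(z)],-1)@np.array(T).T
    P=P[...,:3];P[z==0]=np.nan
    return P
def wristT():
    s=manip.read_state();T=np.eye(4);T[:3,:3]=s["tcp_rot"];T[:3,3]=s["position"];return T
def save(n,f): cv2.imwrite(n,f["pixels"][...,::-1])
E
python3 - <<'E'
from h import *
f=manip.grab_frame("top");save("pics/top.png",f);np.save("top.npy",pts(f))
g=manip.grab_frame("scene");save("pics/scene.png",g);np.save("scene.npy",pts(g))
print(f["camera_matrix"],f["cam_to_world"]);print(manip.read_state())
E
```

```text
[[492.87949335   0.         324.9923979 ]
 [  0.         492.87949335 243.47513035]
 [  0.           0.           1.        ]] [[-2.53654460e-02  9.93644544e-01 -1.09668201e-01  4.27467899e+02]
 [-9.99523982e-01 -2.32812888e-02  2.02432972e-02  3.09994527e+01]
 [ 1.75614248e-02  1.10129477e-01  9.93762092e-01  1.37120855e+03]
 [ 0.00000000e+00  0.00000000e+00  0.00000000e+00  1.00000000e+00]]
{'t': 0.1, 'qpos': array([ 1.13999148e+00,  4.23743999e-01,  1.63062017e+00,  3.78582342e-06,
        1.08859353e+00, -1.89769396e-02]), 'qd': array([-0.00098929, -0.00113593, -0.00363094, -0.00055975,  0.00139036,
       -0.00041093]), 'joint_efforts': array([ 4.04640823e-04, -5.45623863e+01, -2.74324912e+01,  6.44612010e-02,
        1.88595999e-02, -1.65442128e-05]), 'position': array([250.03311731, 572.52567337, 403.98942138]), 'tcp_rot': array([[-9.16389960e-01,  4.00286289e-01, -5.73093907e-04],
       [ 4.00286698e-01,  9.16389123e-01, -1.23892088e-03],
       [ 2.92539829e-05, -1.36473652e-03, -9.99999068e-01]]), 'wrist_force': array([-0.24156594,  0.00031527, -0.21595316]), 'wrist_torque': array([-0.01571165,  0.05200619,  0.02053615]), 'finger_force': 0.0, 'width': 87.94458571170712}
```

View pics/top.png

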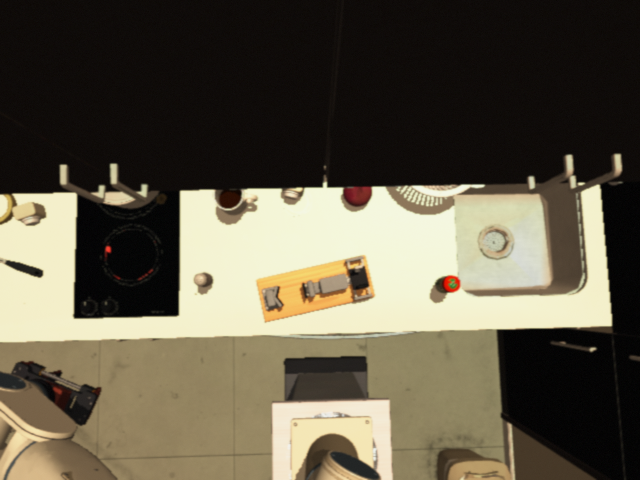

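View pics/scene.png

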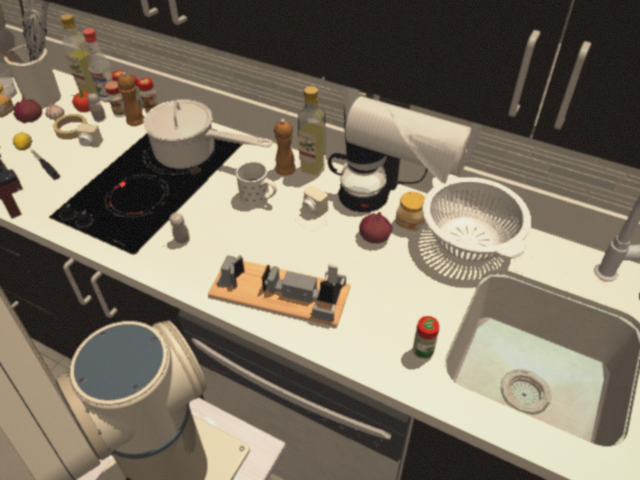

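The top view shows the shaker at about (203,281), the board between (257,285) and (374,290) with its fixed jaw at the left (272,297) and handle at the right (360,275), and the spice jar at (451,284). The scene view agrees.

```bash
python3 - <<'E'
from h import *
P=np.load("top.npy");im=cv2.imread("pics/top.png");hsv=cv2.cvtColor(im,cv2.COLOR_BGR2HSV)
m=((hsv[...,0]>8)&(hsv[...,0]<22)&(hsv[...,1]>110)&(hsv[...,2]>120)).astype(np.uint8)
m[:, :240]=0;m[:,390:]=0;m[:245]=0;m[330:]=0
ok=(m>0)&(abs(P[...,2]-14)<12)
q=P[ok][:,:2].astype(np.float32);print(len(q),np.median(P[ok][:,2]))
(c,wh,a)=cv2.minAreaRect(q);b=cv2.boxPoints((c,wh,a));print(c,wh,a,b)
for n,(u0,u1,v0,v1) in dict(shaker=(185,225,262,300),jar=(435,470,268,300),clamp=(255,378,250,322),).items():
    R=P[v0:v1,u0:u1].reshape(-1,3);
    for lo,hi in((40,58),(58,80),(80,120)):
        S=R[(R[:,2]>lo)&(R[:,2]<hi)]
        if len(S):print(n,lo,len(S),S.mean(0).round(1),S.min(0).round(),S.max(0).round())
P=np.load("scene.npy")
R=P[205:250,165:195].reshape(-1,3);S=R[(R[:,2]>20)&(R[:,2]<100)];print(len(S),S.min(0),S.max(0))
E
```

```text
2821 14.620053118675742
(455.4364013671875, 33.07286071777344) (118.88449096679688, 308.80633544921875) 11.34315299987793 [[ 366.7865   172.76866]
 [ 427.524   -130.00569]
 [ 544.0863  -106.62294]
 [ 483.34882  196.15141]]
shaker 40 51 [484.6 323.1  48.5] [465. 314.  40.] [505. 344.  58.]
shaker 58 41 [483.2 325.9  70.5] [469. 317.  59.] [501. 351.  80.]
shaker 80 119 [484.  333.8  86.5] [469. 319.  80.] [500. 350.  94.]
jar 40 24 [ 455.6 -300.2   49. ] [ 435. -313.   42.] [ 478. -294.   58.]
jar 58 45 [ 453.4 -300.1   69.4] [ 435. -315.   59.] [ 477. -294.   80.]
jar 80 264 [ 455.9 -314.2  105.6] [ 434. -337.   81.] [ 478. -294.  115.]
clamp 40 521 [477.9 -68.3  47.7] [ 412. -116.   40.] [538. 146.  58.]
clamp 58 760 [453.8  44.4  65.9] [409. -81.  58.] [501. 166.  80.]
clamp 80 81 [473.8 -82.5 102.9] [ 450. -100.   81.] [509. -67. 112.]
412 [460.33894097 309.10886962  20.0404309 ] [498.3129893  346.12384022  90.77672272]
```

```bash
python3 -m inch '[[-0.31,-0.125,0,0,0,0.961,-1],[-0.31,-0.125,0,0,0,0.961,-1],[-0.31,-0.125,0,0,0,0.961,-1],[-0.31,-0.125,0,0,0,0.961,-1],[-0.31,-0.125,0,0,0,0.961,-1],[-0.31,-0.125,0,0,0,0.961,-1],[-0.31,-0.125,0,0,0,0.961,-1],[-0.31,-0.125,0,0,0,0.961,-1]]'
cat > see.py <<'E'
from h import *
import sys
T=wristT();f=manip.grab_frame("wrist");save(sys.argv[1],f);P=pts(f,T@f["T_tool_cam"]);np.save("w.npy",P)
s=manip.read_state();print(s["t"],s["position"],s["tcp_rot"])
E
python3 see.py pics/w1.png; python3 - <<'E'
from h import *
P=np.load("w.npy");R=P.reshape(-1,3)
d=np.hypot(R[:,0]-484,R[:,1]-334)<60
for lo,hi in((15,40),(40,70),(76,95)):
    S=R[d&(R[:,2]>lo)&(R[:,2]<hi)];print(lo,len(S),S.mean(0),S.min(0),S.max(0)) if len(S) else 0
E
```

```text
t: 1.1
position: [483.3, 335.0, 404.5]
tcp_rot: [[-0.199, 0.98, -0.001], [0.98, 0.199, 0.0], [0.0, -0.001, -1.0]]
wrist_force: [-0.2, 0.1, -0.4]
width: 87.7
finger_force: 0.0
1.15 [483.15895836 335.2385796  404.51898004] [[-1.99204385e-01  9.79957779e-01 -6.03454166e-04]
 [ 9.79957956e-01  1.99204428e-01  1.17866590e-05]
 [ 1.31761170e-04 -5.89011757e-04 -9.99999818e-01]]
15 224 [482.96097929 349.47726021  34.29250039] [463.67900899 326.56752421  16.07234518] [506.72451068 356.3200501   39.97189913]
40 497 [483.65299824 347.87859023  51.93570403] [464.97803428 329.54162962  40.00108759] [505.03909533 355.13225323  69.6627597 ]
76 1533 [483.44454901 337.42464241  85.39485969] [466.93825563 318.56932997  76.20396797] [500.74734014 352.42989727  91.45423882]
```

View pics/w1.png

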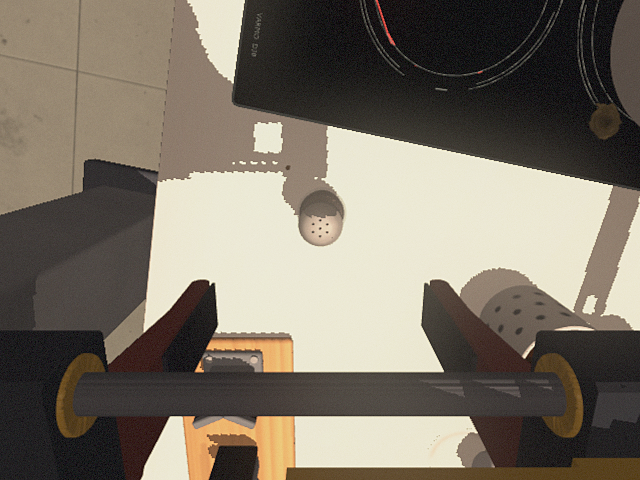

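The wrist view shows the shaker's cap at (320,218), centred between the fingers and within 1–2 mm of the TCP axis. Next I descend and close gently.

```bash
python3 -m inch '[[0,0,0.06,0,0,0,-1],[0,0,0.12,0,0,0,-1],[0,0,0.16,0,0,0,-1],[0,0,0.176,0,0,0,-1],[0,0,0.176,0,0,0,-0.5],[0,0,0.176,0,0,0,-0.1],[0,0,0.176,0,0,0,0.0],[0,0,0.176,0,0,0,0.02]]'; python3 -m inch '[[0,0,0,0,0,0,0.04],[0,0,0,0,0,0,0.04],[0,0,0,0,0,0,0.04]]'
```

```text
t: 2.15
position: [484.5, 334.3, 229.8]
tcp_rot: [[-0.197, 0.98, 0.002], [0.98, 0.197, 0.001], [0.001, 0.002, -1.0]]
wrist_force: [-0.7, -0.2, -0.5]
width: 51.4
finger_force: 0.0
t: 2.52
position: [484.2, 334.1, 228.7]
tcp_rot: [[-0.197, 0.98, -0.0], [0.98, 0.197, -0.0], [-0.0, -0.0, -1.0]]
wrist_force: [-1.1, -0.5, 0.5]
width: 42.3
finger_force: 0.0
```

```bash
python3 -m inch '[[0,0,0,0,0,0,0.07],[0,0,0,0,0,0,0.07],[0,0,0,0,0,0,0.07]]';  python3 see.py pics/w2.png
```

```text
t: 2.9
position: [484.2, 334.1, 228.6]
tcp_rot: [[-0.197, 0.98, -0.0], [0.98, 0.197, -0.0], [-0.0, -0.0, -1.0]]
wrist_force: [0.6, 0.5, -0.2]
width: 40.9
finger_force: 0.0
2.95 [484.18280398 334.1240559  228.62691097] [[-1.96741660e-01  9.80455362e-01 -5.73583612e-05]
 [ 9.80455362e-01  1.96741657e-01 -5.23318860e-05]
 [-4.00242992e-05 -6.65331749e-05 -9.99999997e-01]]
```

View pics/w2.png

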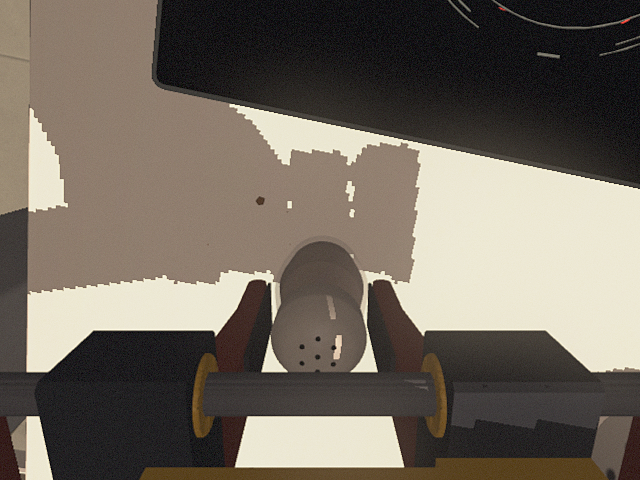

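The shaker (cap at 318,345) stands between the pads with a small gap still visible on each side, so I keep closing.

```bash
python3 -m inch '[[0,0,0,0,0,0,0.11],[0,0,0,0,0,0,0.11],[0,0,0,0,0,0,0.15],[0,0,0,0,0,0,0.15]]'
```

```text
t: 3.45
position: [484.3, 334.1, 228.7]
tcp_rot: [[-0.197, 0.98, 0.0], [0.98, 0.197, 0.0], [0.0, 0.0, -1.0]]
wrist_force: [-1.2, -1.2, 0.9]
width: 37.2
finger_force: 0.2
```

```bash
python3 -m inch '[[0,0,0,0,0,0,0.19],[0,0,0,0,0,0,0.19],[0,0,0,0,0,0,0.19]]';python3 -m inch '[[0,0,0,0,0,0,0.23],[0,0,0,0,0,0,0.23],[0,0,0,0,0,0,0.23]]'
```

```text
t: 3.82
position: [484.2, 334.2, 228.7]
tcp_rot: [[-0.197, 0.98, 0.0], [0.98, 0.197, 0.0], [0.0, 0.0, -1.0]]
wrist_force: [0.9, 0.2, 0.1]
width: 35.9
finger_force: 19.6
t: 4.2
position: [484.2, 334.1, 228.7]
tcp_rot: [[-0.197, 0.98, 0.0], [0.98, 0.197, 0.0], [0.0, 0.0, -1.0]]
wrist_force: [0.3, 0.1, 0.1]
width: 35.5
finger_force: 29.7
```

```bash
python3 -m inch '[[0,0,0,0,0,0,0.2],[0,0,-0.01,0,0,0,0.2],[0,0,-0.04,0,0,0,0.2],[0,0,-0.08,0,0,0,0.2],[0,0,-0.105,0,0,0,0.2],[0,0,-0.105,0,0,0,0.2]]'
python3 - <<'E'
from h import *
c=np.array([455.4,33.1]);a=np.radians(101.34);X=np.array([np.cos(a),np.sin(a)]);Y=np.array([-X[1],X[0]])
print("seat",c+81*X,"place",c+76*X,"handle",c-120*X)
for n in("top","scene"):
    R=np.load(n+".npy").reshape(-1,3);q=np.c_[(R[:,:2]-c)@X,(R[:,:2]-c)@Y,R[:,2]]
    for nm,lo,hi,z0,z1 in(("fixed",75,140,64,76),("jaw",-20,60,62,76),("handle",-150,-90,98,116),("board",-170,170,9,19)):
        S=q[(q[:,0]>lo)&(q[:,0]<hi)&(q[:,2]>z0)&(q[:,2]<z1)&(abs(q[:,1])<70)]
        if len(S):print(n,nm,len(S),np.percentile(S,[2,50,98],axis=0).round(1).tolist())
E
```

```text
t: 4.95
position: [484.6, 334.4, 336.0]
tcp_rot: [[-0.197, 0.98, 0.004], [0.98, 0.197, 0.002], [0.002, 0.004, -1.0]]
wrist_force: [0.5, -0.0, -1.6]
width: 35.8
finger_force: 27.6
seat [439.47291374 112.51868749] place [440.45606721 107.61629938] handle [478.99568335 -84.5573148 ]
top fixed 210 [[98.4, -24.2, 64.7], [116.7, -0.6, 70.3], [132.4, 23.6, 75.2]]
top jaw 165 [[-19.0, -20.6, 62.7], [14.6, -0.3, 67.1], [33.9, 19.0, 73.0]]
top handle 68 [[-130.3, -30.3, 100.9], [-118.0, 20.9, 106.1], [-104.6, 28.3, 110.6]]
top board 3048 [[-148.6, -58.7, 9.7], [28.0, 2.8, 14.4], [152.0, 57.4, 18.6]]
scene fixed 217 [[97.1, -22.1, 64.3], [114.0, 2.9, 69.0], [129.6, 27.9, 73.4]]
scene jaw 177 [[-18.6, -17.9, 62.2], [14.1, 3.2, 66.0], [32.1, 23.7, 71.6]]
scene handle 114 [[-133.2, -27.3, 98.4], [-120.2, 25.3, 103.7], [-107.2, 32.8, 108.5]]
scene board 2867 [[-152.1, -53.7, 9.4], [21.5, 28.9, 13.3], [147.9, 61.8, 18.1]]
```

```bash
python3 -m inch '[[-0.03,-0.0125,0,0,0,0,0.2],[-0.075,-0.031,0,0,0,0,0.2],[-0.12,-0.05,0,0,0,0,0.2],[-0.165,-0.0685,0,0,0,0,0.2],[-0.2,-0.083,0,0,0,0,0.2],[-0.2135,-0.0885,0,0,0,0,0.2],[-0.2135,-0.0885,0,0,0,0,0.2],[-0.2135,-0.0885,0,0,0,0,0.2]]'
python3 see.py pics/w3.png
python3 - <<'E'
from h import *
c=np.array([455.4,33.1]);a=np.radians(101.34);X=np.array([np.cos(a),np.sin(a)]);Y=np.array([-X[1],X[0]])
R=np.load("w.npy").reshape(-1,3);q=np.c_[(R[:,:2]-c)@X,(R[:,:2]-c)@Y,R[:,2]]
p=manip.read_state()["position"][:2]-c;print("tcp",p@X,p@Y)
for nm,lo,hi,z0,z1 in(("fixed",75,150,63,76),("jaw",-20,60,62,76),("board",-170,170,9,19)):
    S=q[(q[:,0]>lo)&(q[:,0]<hi)&(q[:,2]>z0)&(q[:,2]<z1)&(abs(q[:,1])<70)]
    if len(S):print(nm,len(S),np.percentile(S,[2,50,98],axis=0).round(1).tolist())
E
```

```text
t: 5.95
position: [439.8, 108.2, 333.6]
tcp_rot: [[-0.197, 0.98, 0.0], [0.98, 0.197, 0.0], [0.0, 0.0, -1.0]]
wrist_force: [-0.3, 0.2, -0.6]
width: 35.6
finger_force: 27.6
6.0 [439.8006904  108.31279411 333.5662081 ] [[-1.97654482e-01  9.80271724e-01  2.28856504e-04]
 [ 9.80271737e-01  1.97654435e-01  2.13298507e-04]
 [ 1.63855993e-04  2.66500968e-04 -9.99999951e-01]]
tcp 76.81176470311043 0.5056300529075894
fixed 4104 [[98.7, -24.5, 65.4], [117.3, 0.0, 70.2], [132.8, 24.5, 71.8]]
board 19745 [[-131.8, -57.9, 12.1], [84.6, -0.1, 14.5], [154.8, 57.7, 16.1]]
```

View pics/w3.png

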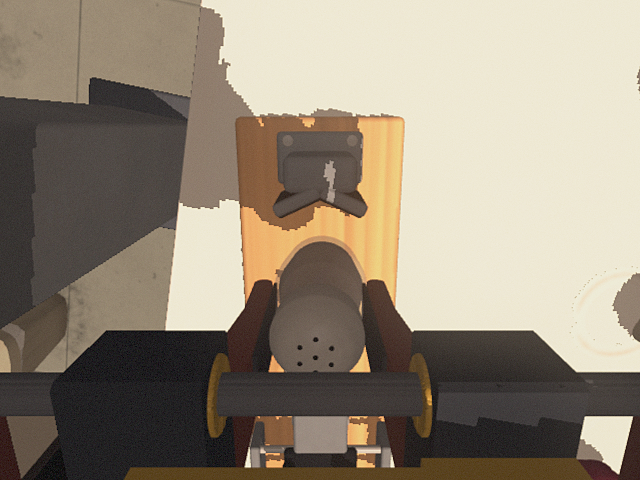

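The fixed jaw V, at (320,200), is centred on the board axis. The held shaker is at (318,330), well clear of the arm ends. I lower it now.

```bash
python3 -m inch '[[0,0,0.025,0,0,0,0.2],[0,0,0.055,0,0,0,0.2],[0,0,0.08,0,0,0,0.2],[0,0,0.087,0,0,0,0.2],[0,0,0.089,0,0,0,0.2],[0,0,0.09,0,0,0,0.2],[0,0,0.0905,0,0,0,0.2],[0,0,0.0905,0,0,0,0.2]]'
```

```text
t: 7.0
position: [439.6, 107.4, 243.7]
tcp_rot: [[-0.197, 0.98, 0.001], [0.98, 0.197, 0.0], [0.0, 0.001, -1.0]]
wrist_force: [-0.2, -0.2, -0.7]
width: 35.8
finger_force: 27.6
```

```bash
python3 -m inch '[[0,0,0.0005,0,0,0,0.2],[0,0,0.001,0,0,0,0.2],[0,0,0.001,0,0,0,0.2]]'
```

```text
t: 7.38
position: [439.6, 107.4, 242.6]
tcp_rot: [[-0.197, 0.98, 0.0], [0.98, 0.197, 0.0], [-0.0, 0.0, -1.0]]
wrist_force: [-1.0, -1.7, 5.5]
width: 35.8
finger_force: 28.0
```

```bash
python3 -m inch '[[0,0,0,0,0,0,0.1],[0,0,0,0,0,0,-0.1],[0,0,0,0,0,0,-0.4],[0,0,0,0,0,0,-0.7],[0,0,-0.01,0,0,0,-0.7],[0,0,-0.05,0,0,0,-0.7],[0,0,-0.1,0,0,0,-0.7],[0,0,-0.15,0,0,0,-0.7]]'; python3 see.py pics/w4.png
python3 - <<'E'
from h import *
c=np.array([455.4,33.1]);a=np.radians(101.34);X=np.array([np.cos(a),np.sin(a)]);Y=np.array([-X[1],X[0]])
R=np.load("w.npy").reshape(-1,3);q=np.c_[(R[:,:2]-c)@X,(R[:,:2]-c)@Y,R[:,2]]
for nm,lo,hi,z0,z1 in(("cap",40,100,90,108),("fixed",75,150,63,76),("jaw",-20,60,62,76)):
    S=q[(q[:,0]>lo)&(q[:,0]<hi)&(q[:,2]>z0)&(q[:,2]<z1)&(abs(q[:,1])<35)]
    if len(S):print(nm,len(S),np.percentile(S,[2,50,98],axis=0).round(1).tolist())
E
```

```text
t: 8.38
position: [439.1, 107.3, 394.2]
tcp_rot: [[-0.197, 0.98, 0.0], [0.98, 0.197, 0.0], [0.0, 0.0, -1.0]]
wrist_force: [0.9, 0.7, -0.3]
width: 74.6
finger_force: 0.0
8.425 [440.82513291 107.72146162 400.08141196] [[-1.96741179e-01  9.80412816e-01  9.14431919e-03]
 [ 9.80455445e-01  1.96731035e-01  2.00484456e-03]
 [ 1.66603923e-04  9.36003303e-03 -9.99956180e-01]]
cap 1792 [[63.0, -13.7, 91.7], [79.4, 1.7, 100.5], [92.7, 16.4, 104.0]]
fixed 2999 [[85.3, -24.2, 64.9], [115.4, 0.1, 70.1], [132.5, 24.0, 72.9]]
jaw 1797 [[-19.1, -20.2, 62.2], [17.5, 0.1, 67.8], [34.3, 20.0, 69.8]]
```

View pics/w4.png

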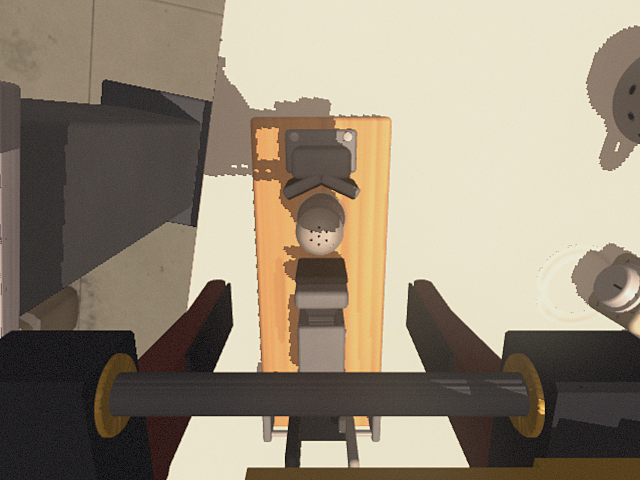

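The shaker stands free at (320,230), just short of the V, and the sliding jaw pad at (321,275) is behind it with a gap. Next I move above the handle.

```bash
python3 -m inch '[[-0.05,0,0,0,0,0,-1],[-0.1,0,0,0,0,0,-1],[-0.15,0,0,0,0,0,-1],[-0.185,0,0,0,0,0,-1],[-0.196,0,0,0,0,0,-1],[-0.196,0,0,0,0,0,-1],[-0.196,0,0,0,0,0,-1]]'; python3 see.py pics/w5.png
python3 - <<'E'
from h import *
c=np.array([455.4,33.1]);a=np.radians(101.34);X=np.array([np.cos(a),np.sin(a)]);Y=np.array([-X[1],X[0]])
R=np.load("w.npy").reshape(-1,3);q=np.c_[(R[:,:2]-c)@X,(R[:,:2]-c)@Y,R[:,2]]
p=manip.read_state()["position"][:2]-c;print("tcp",p@X,p@Y)
for s in(1,-1):
    S=q[(q[:,0]>-150)&(q[:,0]<-90)&(q[:,2]>100)&(q[:,2]<112)&(s*q[:,1]>0)&(abs(q[:,1])<45)]
    if len(S):print(s,len(S),np.percentile(S,[2,50,98],axis=0).round(1).tolist())
E
```

```text
t: 9.3
position: [477.7, -83.9, 392.2]
tcp_rot: [[-0.197, 0.98, -0.0], [0.98, 0.197, 0.0], [0.0, -0.0, -1.0]]
wrist_force: [0.6, 0.5, 0.2]
width: 87.5
finger_force: 0.0
9.35 [477.73387542 -83.76814167 392.16803534] [[-1.97926302e-01  9.80216857e-01 -3.04928236e-04]
 [ 9.80216864e-01  1.97926373e-01  2.24059442e-04]
 [ 2.79980182e-04 -2.54548542e-04 -9.99999928e-01]]
tcp -118.97812323405391 1.0819987792281758
1 626 [[-131.8, 18.7, 100.2], [-117.5, 24.0, 105.6], [-104.5, 29.1, 107.6]]
-1 367 [[-127.8, -30.3, 101.5], [-117.7, -26.1, 105.9], [-108.1, -22.7, 107.7]]
```

View pics/w5.png

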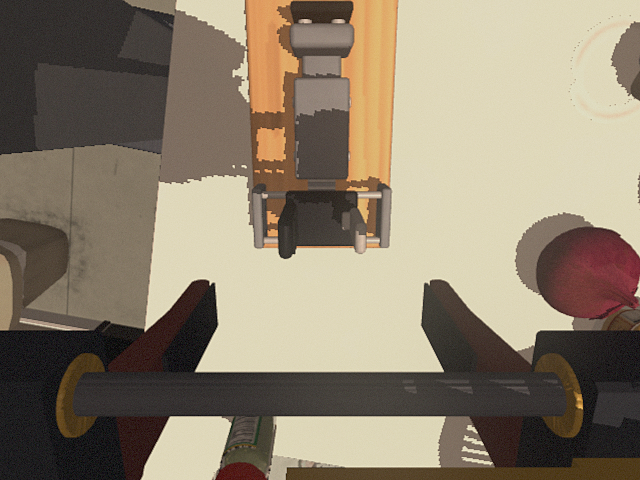

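The view shows the palm grip at (288,225), the trigger at (360,230), and the rail brackets lower down on either side. The onion is clear of the gripper. I descend over the handle.

```bash
python3 -m inch '[[0.001,0.0014,0.03,0,0,0,-0.75],[0.001,0.0014,0.075,0,0,0,-0.75],[0.001,0.0014,0.115,0,0,0,-0.75],[0.001,0.0014,0.14,0,0,0,-0.75],[0.001,0.0014,0.149,0,0,0,-0.75],[0.001,0.0014,0.149,0,0,0,-0.6],[0.001,0.0014,0.149,0,0,0,-0.5],[0.001,0.0014,0.149,0,0,0,-0.4]]'
```

```text
t: 10.35
position: [479.5, -83.6, 244.2]
tcp_rot: [[-0.197, 0.98, 0.002], [0.98, 0.197, -0.0], [-0.001, 0.002, -1.0]]
wrist_force: [-0.3, -0.7, 0.1]
width: 62.2
finger_force: 0.0
```

```bash
python3 -m inch '[[0,0,0,0,0,0,-0.3],[0,0,0,0,0,0,-0.2],[0,0,0,0,0,0,-0.1],[0,0,0,0,0,0,-0.04],[0,0,0,0,0,0,-0.04],[0,0,0,0,0,0,-0.04]]';python3 -m inch '[[0,0,0,0,0,0,-0.2],[0,0,0,0,0,0,-0.4],[0,0,0,0,0,0,-0.5],[0,0,0,0,0,0,-0.5],[0,0,0,0,0,0,-0.5]]'
```

```text
t: 11.1
position: [479.5, -83.6, 244.0]
tcp_rot: [[-0.197, 0.98, 0.001], [0.98, 0.197, -0.0], [-0.001, 0.001, -1.0]]
wrist_force: [0.2, 0.2, 6.9]
width: 45.7
finger_force: 6.6
t: 11.72
position: [479.0, -83.5, 243.0]
tcp_rot: [[-0.197, 0.98, -0.001], [0.98, 0.197, 0.0], [0.0, -0.0, -1.0]]
wrist_force: [-0.3, -0.4, -0.5]
width: 65.7
finger_force: 0.0
```

```bash
cat > jaw.py <<'E'
from h import *
c=np.array([455.4,33.1]);a=np.radians(101.34);X=np.array([np.cos(a),np.sin(a)]);Y=np.array([-X[1],X[0]])
for n in("top","scene"):
    R=pts(manip.grab_frame(n)).reshape(-1,3);q=np.c_[(R[:,:2]-c)@X,(R[:,:2]-c)@Y,R[:,2]]
    for nm,lo,hi,z0,z1 in(("jaw",-20,80,62,74),("cap",60,110,88,110)):
        S=q[(q[:,0]>lo)&(q[:,0]<hi)&(q[:,2]>z0)&(q[:,2]<z1)&(abs(q[:,1])<25)]
        if len(S):print(n,nm,len(S),np.percentile(S,[2,50,98],axis=0).round(1).tolist())
E
python3 jaw.py
```

```text
top jaw 184 [[-18.7, -21.1, 62.3], [28.6, -2.2, 67.6], [70.5, 19.1, 73.5]]
top cap 138 [[62.3, -14.5, 90.7], [76.7, 0.9, 99.8], [91.7, 15.4, 106.0]]
scene jaw 228 [[-18.1, -17.2, 62.2], [31.4, 7.7, 66.5], [76.4, 23.8, 73.3]]
scene cap 154 [[60.7, -7.2, 88.8], [73.4, 8.2, 97.9], [89.7, 20.7, 104.4]]
```

```bash
python3 -m inch '[[0,0,0,0,0,0,-0.4],[0,0,0,0,0,0,-0.3],[0,0,0,0,0,0,-0.22],[0,0,0,0,0,0,-0.2],[0,0,0,0,0,0,-0.2]]';python3 -m inch '[[0,0,0,0,0,0,-0.17],[0,0,0,0,0,0,-0.17]]';python3 -m inch '[[0,0,0,0,0,0,-0.14],[0,0,0,0,0,0,-0.14]]'
```

```text
t: 12.45
position: [479.2, -83.6, 243.2]
tcp_rot: [[-0.197, 0.98, 0.0], [0.98, 0.197, 0.0], [-0.0, 0.0, -1.0]]
wrist_force: [0.3, -0.6, 0.7]
width: 52.8
finger_force: 5.7
t: 12.7
position: [479.2, -83.5, 243.2]
tcp_rot: [[-0.197, 0.98, 0.0], [0.98, 0.197, 0.0], [-0.0, 0.0, -1.0]]
wrist_force: [0.0, -0.2, 0.6]
width: 51.5
finger_force: 5.8
t: 12.95
position: [479.2, -83.5, 243.2]
tcp_rot: [[-0.197, 0.98, 0.0], [0.98, 0.197, -0.0], [-0.0, 0.0, -1.0]]
wrist_force: [-0.5, -0.7, -0.8]
width: 50.4
finger_force: 6.2
```

```bash
python3 -m inch '[[0,0,0,0,0,0,-0.12],[0,0,0,0,0,0,-0.12]]'|tail -2;python3 -m inch '[[0,0,0,0,0,0,-0.10],[0,0,0,0,0,0,-0.10]]'|tail -2;python3 -m inch '[[0,0,0,0,0,0,-0.085],[0,0,0,0,0,0,-0.085]]'|tail -2
```

```text
width: 49.1
finger_force: 6.4
width: 48.6
finger_force: 8.1
width: 48.0
finger_force: 7.0
```

```bash
python3 -m inch '[[0,0,0,0,0,0,-0.075],[0,0,0,0,0,0,-0.075]]'|tail -2;python3 -m inch '[[0,0,0,0,0,0,-0.063],[0,0,0,0,0,0,-0.063]]'|tail -2;python3 -m inch '[[0,0,0,0,0,0,-0.05],[0,0,0,0,0,0,-0.05]]'|tail -2
```

```text
width: 47.6
finger_force: 8.3
width: 46.2
finger_force: 7.5
width: 45.8
finger_force: 8.0
```

```bash
python3 -m inch '[[0,0,0,0,0,0,-0.2],[0,0,0,0,0,0,-0.4],[0,0,0,0,0,0,-0.5],[0,0,0,0,0,0,-0.5],[0,0,0,0,0,0,-0.5]]'|tail -2; python3 see.py pics/w6.png >/dev/null; python3 jaw.py
python3 -m inch '[[0,0,0,0,0,0,-0.4],[0,0,0,0,0,0,-0.34],[0,0,0,0,0,0,-0.34]]'|tail -2;python3 -m inch '[[0,0,0,0,0,0,-0.32],[0,0,0,0,0,0,-0.32]]'|tail -2;python3 -m inch '[[0,0,0,0,0,0,-0.305],[0,0,0,0,0,0,-0.305]]'|tail -2;
```

```text
width: 65.7
finger_force: 0.0
top jaw 180 [[-18.7, -20.9, 62.5], [39.4, -0.5, 67.5], [74.2, 19.0, 72.9]]
top cap 136 [[66.9, -15.8, 91.1], [81.4, -0.8, 100.2], [96.9, 14.0, 106.5]]
scene jaw 232 [[-18.1, -17.8, 62.3], [41.7, 7.3, 66.4], [77.0, 23.2, 73.2]]
scene cap 159 [[63.3, -10.4, 89.4], [77.6, 6.8, 97.9], [93.0, 20.0, 104.4]]
width: 59.2
finger_force: 5.6
width: 58.3
finger_force: 6.6
width: 57.3
finger_force: 6.3
```

```bash
python3 -m inch '[[0,0,0,0,0,0,-0.295],[0,0,0,0,0,0,-0.295]]'|tail -2;python3 -m inch '[[0,0,0,0,0,0,-0.285],[0,0,0,0,0,0,-0.285]]'|tail -2;python3 -m inch '[[0,0,0,0,0,0,-0.275],[0,0,0,0,0,0,-0.275]]'|tail -2
```

```text
width: 57.0
finger_force: 6.6
width: 56.8
finger_force: 6.4
width: 56.2
finger_force: 7.2
```

```bash
python3 -m inch '[[0,0,0,0,0,0,-0.265],[0,0,0,0,0,0,-0.265]]'|tail -2;python3 -m inch '[[0,0,0,0,0,0,-0.255],[0,0,0,0,0,0,-0.255]]'|tail -2;python3 -m inch '[[0,0,0,0,0,0,-0.245],[0,0,0,0,0,0,-0.245]]'|tail -2
```

```text
width: 55.6
finger_force: 5.9
width: 55.4
finger_force: 7.7
width: 54.7
finger_force: 6.8
```

```bash
python3 -m inch '[[0,0,0,0,0,0,-0.235],[0,0,0,0,0,0,-0.235]]'|tail -2;python3 -m inch '[[0,0,0,0,0,0,-0.225],[0,0,0,0,0,0,-0.225]]'|tail -2;python3 -m inch '[[0,0,0,0,0,0,-0.215],[0,0,0,0,0,0,-0.215]]'|tail -2
```

```text
width: 54.5
finger_force: 8.4
width: 54.0
finger_force: 9.0
width: 53.2
finger_force: 10.5
```

```bash
python3 -m inch '[[0,0,0,0,0,0,-0.205],[0,0,0,0,0,0,-0.205]]'|tail -2;python3 -m inch '[[0,0,0,0,0,0,-0.195],[0,0,0,0,0,0,-0.195]]'|tail -2;python3 -m inch '[[0,0,0,0,0,0,-0.188],[0,0,0,0,0,0,-0.188]]'|tail -2
```

```text
width: 53.1
finger_force: 12.5
width: 52.4
finger_force: 11.8
width: 52.9
finger_force: 13.4
```

```bash
python3 -m inch '[[0,0,0,0,0,0,-0.18],[0,0,0,0,0,0,-0.18]]'|tail -2;python3 -m inch '[[0,0,0,0,0,0,-0.172],[0,0,0,0,0,0,-0.172]]'|tail -2;python3 -m inch '[[0,0,0,0,0,0,-0.165],[0,0,0,0,0,0,-0.165]]'|tail -2
```

```text
width: 52.1
finger_force: 14.1
width: 52.1
finger_force: 16.1
width: 51.7
finger_force: 15.8
```

```bash
python3 -m inch '[[0,0,0,0,0,0,-0.156],[0,0,0,0,0,0,-0.156]]'|tail -2;python3 -m inch '[[0,0,0,0,0,0,-0.148],[0,0,0,0,0,0,-0.148]]'|tail -2;python3 -m inch '[[0,0,0,0,0,0,-0.14],[0,0,0,0,0,0,-0.14],[0,0,0,0,0,0,-0.14]]'|tail -2
```

```text
width: 51.2
finger_force: 18.3
width: 51.1
finger_force: 19.2
width: 50.4
finger_force: 21.1
```

```bash
python3 -m inch '[[0,0,0,0,0,0,-0.134],[0,0,0,0,0,0,-0.134],[0,0,0,0,0,0,-0.134]]'|tail -2;python3 -m inch '[[0,0,0,0,0,0,-0.129],[0,0,0,0,0,0,-0.129],[0,0,0,0,0,0,-0.129]]'|tail -2
```

```text
width: 50.0
finger_force: 20.7
width: 50.0
finger_force: 22.2
```

```bash
python3 -m inch '[[0,0,0,0,0,0,-0.123],[0,0,0,0,0,0,-0.123],[0,0,0,0,0,0,-0.123]]'|tail -2; python3 -m inch '[[0,0,0,0,0,0,-0.2],[0,0,0,0,0,0,-0.3],[0,0,0,0,0,0,-0.4],[0,0,0,0,0,0,-0.6],[0,0,0,0,0,0,-0.75],[0,0,0,0,0,0,-0.75]]'|tail -2; python3 jaw.py
```

```text
width: 50.0
finger_force: 23.5
width: 76.9
finger_force: 0.0
top jaw 184 [[-19.1, -20.2, 62.5], [45.8, 0.1, 67.7], [73.9, 19.7, 73.3]]
top cap 140 [[71.9, -16.2, 91.0], [86.5, -1.1, 100.5], [102.3, 13.8, 107.1]]
scene jaw 210 [[-16.4, -17.3, 62.2], [48.0, 6.1, 66.7], [77.4, 22.0, 73.0]]
scene cap 159 [[69.3, -9.0, 88.4], [82.3, 6.7, 97.6], [99.5, 19.0, 105.2]]
```

```bash
python3 -m inch '[[0,0,-0.01,0,0,0,-0.75],[0,0,-0.05,0,0,0,-0.75],[0,0,-0.1,0,0,0,-0.75],[0,0,-0.15,0,0,0,-0.75],[-0.03,0,-0.15,0,0,0,-0.75],[-0.06,0,-0.15,0,0,0,-0.75],[-0.06,0,-0.15,0,0,0,-0.75]]'|head -4
python3 - <<'E'
from h import *
f=manip.grab_frame("scene");im=f["pixels"][...,::-1]
w=cv2.resize(im[230:335,195:365],None,fx=4,fy=4,interpolation=cv2.INTER_CUBIC);cv2.imwrite("pics/c1.png",w)
c=np.array([455.4,33.1]);a=np.radians(101.34);X=np.array([np.cos(a),np.sin(a)]);Y=np.array([-X[1],X[0]])
for n in("scene","top"):
  R=pts(manip.grab_frame(n)).reshape(-1,3);q=np.c_[(R[:,:2]-c)@X,(R[:,:2]-c)@Y,R[:,2]]
  for z in range(65,108,6):
    S=q[(abs(q[:,1])<30)&(q[:,0]>62)&(q[:,0]<105)&(abs(q[:,2]-z)<3)]
    if len(S)>3:print(n,z,len(S),S.min(0).round(1)[:2],S.max(0).round(1)[:2])
E
```

```text
t: 23.58
position: [491.1, -143.5, 394.0]
tcp_rot: [[-0.195, 0.981, 0.001], [0.981, 0.195, -0.0], [-0.001, 0.001, -1.0]]
wrist_force: [0.6, 0.2, -0.8]
scene 65 43 [64.6 -0.1] [104.5  29.9]
scene 71 53 [63.8 -5.3] [104.9  28.6]
scene 77 33 [67.3 -3. ] [98.8 21.2]
scene 83 28 [68.  -7.1] [95.6 18.8]
scene 89 29 [69.4  0.2] [99.3 20.2]
scene 95 52 [ 70.1 -11.2] [100.4  18.5]
scene 101 65 [73.  -8.2] [97.6 17.7]
scene 107 12 [75.   1.2] [91.7 11.9]
top 65 29 [ 62.3 -27.3] [104.9  26.8]
top 71 33 [ 66.7 -26.3] [104.8  24.9]
top 77 8 [ 68.1 -15.9] [81.5 15.7]
top 83 4 [70.7  4.3] [78.1 13.2]
top 89 6 [ 70.  -17.7] [104.1   8.9]
top 95 51 [ 70.9 -17. ] [103.2  16.1]
top 101 60 [ 71.9 -15.5] [100.8  13.6]
top 107 24 [ 74.6 -10.2] [96.4  8.8]
```

View pics/c1.png

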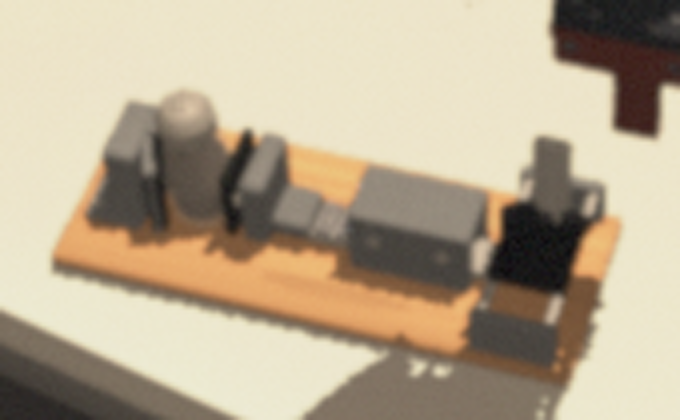

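The crop shows the shaker (190,150) between the V jaw and the pad (240,185), but its top seems to lean towards the fixed jaw. I'll compare its profile with that of the upright shaker at the start.

```bash
python3 - <<'E'
from h import *
from scipy.optimize import least_squares
a=np.radians(101.34);X=np.array([np.cos(a),np.sin(a)]);Y=np.array([-X[1],X[0]])
def prof(P,c,z0,lab):
    R=P.reshape(-1,3);R=R[~np.isnan(R[:,0])];q=np.c_[(R[:,:2]-c)@X,(R[:,:2]-c)@Y,R[:,2]-z0]
    for z in range(10,90,8):
        S=q[(abs(q[:,2]-z)<4)&(np.hypot(q[:,0],q[:,1])<29)]
        if len(S)<6: continue
        # lateral extents within x and circle fit
        r=least_squares(lambda p:np.hypot(S[:,0]-p[0],S[:,1]-p[1])-p[2],[0,0,20],loss="soft_l1",bounds=([-30,-30,14],[30,30,24])).x
        print(lab,z,len(S),"x",np.percentile(S[:,0],[5,95]).round(1),"fit",r.round(1))
prof(np.load("scene.npy"),np.array([484.2,334.1]),0,"ref")
f=manip.grab_frame("scene")
prof(pts(f),np.array([455.4,33.1])+84*X,14,"now")
E
```

```text
ref 10 31 x [-21.8   3.7] fit [-0.1 -0.6 20.9]
ref 18 28 x [-22.2   5.7] fit [-0.3 -1.2 22.2]
ref 26 43 x [-22.    5.3] fit [-0.7  0.5 20.9]
ref 34 47 x [-21.    9.1] fit [-0.6 -0.2 20.9]
ref 42 51 x [-22.    9.9] fit [-1.3  1.3 19.1]
ref 50 34 x [-19.2   9.4] fit [-0.5  1.2 17.8]
ref 58 45 x [-18.9  10.2] fit [-0.7  1.4 16.8]
ref 66 35 x [-17.3   7.3] fit [-0.9  2.4 15.9]
ref 74 42 x [-16.9   7.7] fit [-0.5  1.8 15.9]
ref 82 62 x [-14.9   9.9] fit [-0.2  2.1 14. ]
now 10 22 x [-18.1  12.6] fit [-1.5 -3.5 24. ]
now 18 31 x [-18.6   9.5] fit [-2.3 -1.3 23.1]
now 26 31 x [-18.9  10.9] fit [-0.6 -0.1 22.3]
now 34 34 x [-16.1  19.5] fit [-1.4 -0.5 22.1]
now 42 56 x [-18.3  13.7] fit [ 0.6  1.2 20.1]
now 50 82 x [-27.2  22.7] fit [ 1.  -4.8 24. ]
now 58 79 x [-24.8  24.3] fit [ 3.9 -4.2 22.6]
now 66 34 x [-16.1   7.2] fit [ 2.1  0.3 17.4]
now 74 43 x [-14.8  14.2] fit [ 1.7  1.3 16.4]
now 82 79 x [-13.7  13.9] fit [ 0.8  1.2 14. ]
```

```bash
python3 - <<'E'
from h import *
a=cv2.imread("pics/scene.png")[200:255,150:210]
b=manip.grab_frame("scene")["pixels"][...,::-1][235:300,210:270]
A=cv2.resize(a,(384,352),interpolation=cv2.INTER_CUBIC);B=cv2.resize(b,(384,416),interpolation=cv2.INTER_CUBIC)
A=cv2.copyMakeBorder(A,0,64,0,0,cv2.BORDER_CONSTANT);cv2.imwrite("pics/c2.png",np.hstack([A,B]))
E
```

```text
(no output)
```

View pics/c2.png

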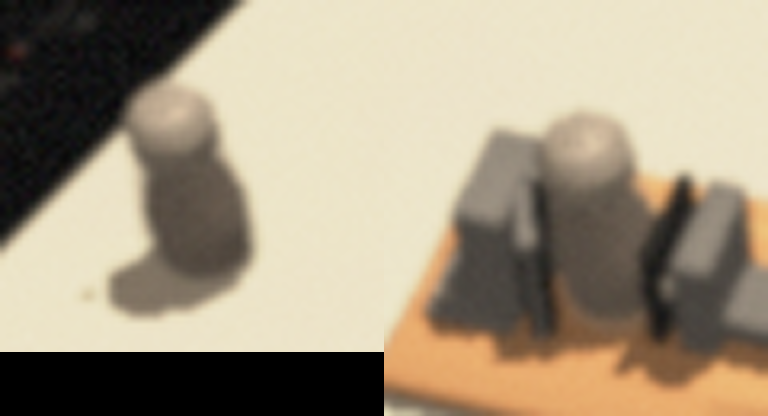

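The upright shaker at the start shows the same apparent lean, which is perspective. In the profile the axis stays within about 2–3° of vertical, so the shaker is seated. The last pinch was 23.5 N against about 6.4 N with no load, so about 17 N of grip before release and at least 10 N held afterwards.

```bash
python3 -c "
from workcell import manip
print(manip.sign_off())"
```

```text
the job is handed in; nothing more can be done
None
```

I stood the shaker on the board and clamped it in the V with three squeezes of the trigger. The estimated grip is about 17 N at the squeeze and at least 10 N after release (worked out from the pinch force, not measured afterwards). The gripper is clear of everything, and the job is handed in; no verdict came back.

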